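Change over the draught-shield sashes of two bench balances

TASK

Two bench balances with clear draught shields stand on the packing bench, each with its front sash about half up; one has the brass check weight on its pan, the other the dark sample jar. First push the sash in front of the brass weight right down until it is shut, then raise the sash in front of the jar all the way up so that the jar can be reached. Leave the sashes standing so and let go.

Things in the scene. Friction and masses are not known exactly. Their poses are not given: they have to be found in the camera images.
- sash_weight (a joint): front sash of the balance with the brass weight (39 mm wide, 62 high) on its pan. Value: metres raised, 0 shut on the sill, 0.10 fully up (hard stops), straight up. It stays where left; about 7 N raises it, 3 N lowers it. The balance is fixed: white base 180 x 190 mm, clear shield, roof 166 mm above the bench, two sash guides 237 mm high, 88 mm left and right of the bar's centre
- grip_weight (a point): centre of the black grip bar on top of that sash: level bar 100 mm long (point y), 14 mm thick (point x, pointing to the back of the balance), 18 mm high (point z, up), on two posts 84 mm apart, free 29 mm below. Centre at z = 0.210 m + joint value, so it stands over the roof even when shut; pinch it from above, fingers in front and behind. It moves with the sash
- sash_jar (a joint): the same kind of sash on the other, identical balance, with the sample jar (dark brown, black lid, 66 mm wide, 104 high) on its pan: 0 shut, 0.10 m fully up, same forces. Either balance may be the left or the right one, each yawed up to 13 degrees
- grip_jar (a point): centre of the black grip bar on top of the sash of the balance with the jar; same bar, axes and heights as grip_weight

How it is judged (in metres and radians):
On the way, in this order (a step that is already met when the one before it is completed fails the run):
1. the sash in front of the brass weight is shut (value of joint sash_weight below 0.012 m), for 0.2 s.
2. then the sash in front of the jar is fully raised (value of joint sash_jar above 0.086 m), for 0.2 s.
At the end, for the whole second after the job is handed in: The sash in front of the brass weight is shut (within 12 mm of its sill), and the sash in front of the jar is fully up (within 14 mm of its upper stop); both stay so (value of joint sash_weight below 0.012 m and value of joint sash_jar above 0.086 m); the robot touches nothing.
It also fails if it takes over 48 s, if anything falls off the work surface, if the arm or the gripper's body presses on something with over 40 N, if the wrist force passes 120 N, or if a joint passes its speed limit or range.

ROBOT

A 7-joint arm with a two-finger parallel gripper is mounted at the origin on a cart in front of the work surface, level with it; the furniture and walls round the work are solid. World frame = base frame: x ahead of the robot, y to its left, z up, the work surface at z = 0. Lengths are in m, angles in degrees, forces in N, time in s.
With the tool pointing down it reaches from about 0.425 to 0.875 m from the base axis. Payload 4.7 kg.
Tool frame: the origin (TCP) lies at the very end of the fingers, on their centre line; the grasp point (between the pads) lies 19 mm behind it; z points along the fingers, y is the line along which they close (so a half turn about z gives the same grasp; the last joint's range is limited). The gripper opens to 85 mm and grips with 20 to 120 N. Pads are 22 mm wide; open, the fingers measure 114 mm over their backs; the gripper's body (76 mm by 85 mm) begins 54 mm behind the grasp point. The pads swing forward as they close: fully open they stand 13 mm farther back than shut.
Start: joints at [-70.01, 18.392, -4.016, 83.108, 1.295, 78.541, -3.26], TCP at [0.214, 0.614, 0.231] pointing down, gripper open.
Joint ranges: [-163.93, 163.93], [-17.29, 119.83], [-79.2, 71.16], [3.27, 140.29], [-89.18, 269.18], [5.43, 117.66], [-154.24, 154.24]. Speed limits (degrees/s): [147.25, 147.25, 180, 180, 180, 180, 180].

INTERFACE

Orientations are given as a 3x3 rotation matrix whose columns are the frame's x, y, z axes.
In Python, from bench import manip gives the robot as it stands. Calls block until the motion is done:
- manip.move_pose(position, orientation): joint-space move of the TCP to a pose.
- manip.move_l(position, max_speed=0.15, rot=None): straight line of the TCP; rot=None keeps the orientation; max_speed is the mean speed in m/s.
- manip.movej(angles): joint-space move.
- manip.open_gripper() and manip.grasp(strength=None): open the fingers fully, or close them until they stop; strength is the grip in N (None keeps the last).
- manip.pause(seconds).
- manip.solve_ik(position, orientation): joint angles nearest the present ones, or None.
- manip.read_state(): the state.
- manip.capture(name): name is "side" or "top" or "wrist"; returns (picture, depth): 420x560x3 uint8, blue, green, red; 420x560 float32, m along the optical axis (not along the pixel's ray), 0 where there is no reading.
- manip.calibration(name): a dict with "fx", "fy", "cx", "cy" (pixels), "D" ([k1, k2, p1, p2, k3] as OpenCV has them; the pictures are not rectified), "xyz" and "rotation" of the camera in the world; the wrist camera has in their place "mount" (4x4, takes a point from camera to tool coordinates, whose origin is the TCP and whose axes are the flange's). Camera axes: x right, y down, z forward; pixel columns grow to the right and rows downward; lengths in m; the calibration is good to about 2 mm. A picture is of the moment at which its call begins: read the wrist's pose just before it. calibration takes no time and is no camera call.
A pose or a line that the arm cannot do raises manip.MotionError and nothing moves.
- manip.sign_off(): hands the job in; it is judged then, once.
The state is a dict: "clock": time; "qpos": joint angles; "dq": joint speeds; "tau": joint torques, N m; "position": TCP position; "ee_rot": TCP orientation; "ft_force": force on the tool from outside, world axes, zero at the start; "moment": the same for the moment, N m; "gripper_width": finger opening in m; "gripper_force": force on a finger pad.
Only numpy, scipy, OpenCV 4.12 (cv2) and the standard library are available. Lean on these libraries where they do the work, as an engineer would, in place of code of your own. Each camera call takes 0.05 s, during which the arm holds its last target. There are 200 camera calls.

## Working session

There is one attempt and no reset: what is moved stays moved. The work goes in short steps, each a Python script; the robot and the scene stay as the last script left them, time stands still between calls to the robot, and variables do not carry over. Pictures are saved under pics/ and viewed, at most 10 in all, crops included, and the job is handed in when it is done.

```bash
mkdir -p pics; ls
python3 - <<'E'
from bench import manip
import cv2,numpy as np
for n in("side","top"):
    p,d=manip.capture(n); cv2.imwrite(f"pics/{n}0.png",p); np.save(f"pics/{n}0.npy",d)
    c=manip.calibration(n); print(n,c)
print(manip.read_state()["clock"])
E
```

```text
pics
side {'fx': 539.8745479437135, 'fy': 539.8745479437135, 'cx': 279.0924016839667, 'cy': 209.33235234797763, 'D': array([0.06063549, 0.        , 0.        , 0.        , 0.        ]), 'xyz': array([0.13997425, 0.64152574, 1.18391929]), 'rotation': array([[-0.81058397, -0.48955105,  0.32139291],
       [-0.58561249,  0.67439822, -0.44971664],
       [ 0.00341245, -0.5527448 , -0.83334359]])}
top {'fx': 410.5549119120564, 'fy': 410.5549119120564, 'cx': 273.8124561501387, 'cy': 202.41903336198712, 'D': array([-0.11349845,  0.        ,  0.        ,  0.        ,  0.        ]), 'xyz': array([0.3613511 , 0.08373369, 1.15578242]), 'rotation': array([[ 0.02485311, -0.98828628,  0.15057409],
       [-0.99958108, -0.02233221,  0.01841013],
       [-0.01483182, -0.15096856, -0.98842729]])}
0.1
```

View pics/side0.png

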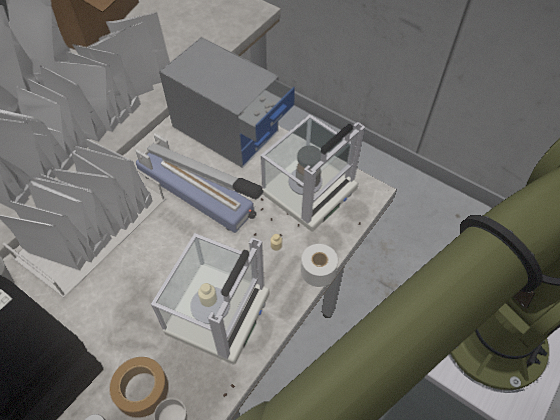

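View pics/top0.png

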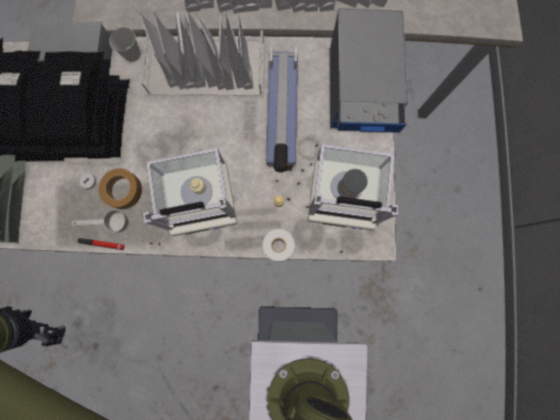

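The side view shows the weight balance with its bar at about (235,273) and the jar balance with its bar at (336,139). In the top view the weight is on the left, bar (181,208), and the jar on the right, bar (351,209). I'll segment the bars by colour and depth.

```bash
cat > h.py <<'E'
import cv2,numpy as np
from bench import manip
def cloud(n,p,d):
    c=manip.calibration(n); K=np.array([[c['fx'],0,c['cx']],[0,c['fy'],c['cy']],[0,0,1]])
    u,v=np.meshgrid(np.arange(560.),np.arange(420.))
    q=cv2.undistortPoints(np.stack([u,v],-1).reshape(-1,1,2),K,c['D']).reshape(420,560,2)
    X=np.dstack([q,np.ones((420,560))])*d[...,None]
    return X@c['rotation'].T+c['xyz']
def bars(n,p,d):
    W=cloud(n,p,d); out={}
    rois={'top':{'weight':(140,185,240,235),'jar':(310,185,400,235)},'side':{'weight':(205,235,265,310),'jar':(300,115,365,185)}}[n]
    for k,(a,b,c_,e) in rois.items():
        m=np.zeros((420,560),bool); m[b:e,a:c_]=1
        m&=(p.max(2)<60)&(d>0)&(W[...,2]>.19)&(W[...,2]<.34)
        P=W[m]
        zt=np.percentile(P[:,2],90); T=P[P[:,2]>zt-.012]
        (cx,cy),(w,h),a_=cv2.minAreaRect(T[:,:2].astype(np.float32))
        _,_,vt=np.linalg.svd(T[:,:2]-T[:,:2].mean(0)); ax=vt[0]*np.sign(vt[0][1])
        print(n,k,len(P),len(T),'ztop',zt.round(4),'mean',T.mean(0).round(4),'rect',np.round([cx,cy,w,h],4),'yaw',np.degrees(np.arctan2(-ax[0],ax[1])).round(2))
E
python3 - <<'E'
from h import *
for n in("side","top"): bars(n,cv2.imread(f"pics/{n}0.png"),np.load(f"pics/{n}0.npy"))
E
```

```text
side weight 52 51 ztop 0.2677 mean [0.4762 0.3068 0.2646] rect [0.4784 0.3091 0.0129 0.0984] yaw 12.42
side jar 269 260 ztop 0.2749 mean [ 0.4996 -0.0797  0.2717] rect [ 0.5003 -0.082   0.0992  0.015 ] yaw -6.54
top weight 214 214 ztop 0.27 mean [0.4793 0.303  0.2678] rect [0.4795 0.3034 0.0119 0.0965] yaw 12.25
top jar 241 241 ztop 0.2768 mean [ 0.5011 -0.0832  0.2746] rect [ 0.5018 -0.0849  0.095   0.0142] yaw -7.28
```

```bash
cat >> h.py <<'E'
def R(yaw,s):
    t=np.radians(yaw); y=s*np.array([np.cos(t),np.sin(t),0]); z=np.array([0,0,-1.])
    return np.column_stack([np.cross(y,z),y,z])
def st(tag=''):
    s=manip.read_state(); print(tag,round(s['clock'],2),np.round(s['position'],4),'F',np.round(s['ft_force'],1),'w',round(s['gripper_width'],4),'gf',np.round(s['gripper_force'],1))
    return s
E
python3 - <<'E'
from h import *
print(np.round(manip.read_state()['ee_rot'],2))
for n,c,yaw in(("w",(.479,.304),12.3),("j",(.501,-.083),-7)):
  for s in(1,-1):
    for z in(.4,.19): 
        q=manip.solve_ik([*c,z],R(yaw,s)); print(n,s,z,None if q is None else np.round(q,0))
p=manip.read_state()['position']
manip.move_l([p[0],p[1],.4]); st()
E
```

```text
[[-0.94  0.33 -0.  ]
 [ 0.33  0.94 -0.  ]
 [-0.   -0.   -1.  ]]
w 1 0.4 [-50.   7.  16.  79.  -2.  95. -21.]
w 1 0.19 [-49.  10.  16.  99.  -3.  72. -20.]
w -1 0.4 [ 19.  16. -68.  76.  15.  97. 146.]
w -1 0.19 [ 20.  22. -67.  97.  21.  75. 141.]
j 1 0.4 [-6. -1. 12. 86.  0. 95. -1.]
j 1 0.19 [-26.   2.  33. 107.  -1.  71.   1.]
j -1 0.4 None
j -1 0.19 None
 1.38 [0.2134 0.6131 0.3988] F [ 0.1 -0.7  0.1] w 0.0855 gf 0.0
```

Run:
```python
from h import *
c=(.479,.304);r=R(12.3,1)
manip.move_pose([*c,.4],r); st('above')
manip.move_l([*c,.241],.12); st('down')
manip.grasp(40); s=st('grasp')
p,d=manip.capture("side"); cv2.imwrite("pics/s1.png",cv2.resize(p[180:380,120:380],None,fx=3,fy=2.9))
```

```text
above 2.88 [0.4778 0.3063 0.3997] F [ 0.3 -0.3 -0.1] w 0.0853 gf 0.0
down 4.36 [0.4794 0.3043 0.2419] F [0.3 0.  0.1] w 0.0855 gf 0.0
grasp 5.01 [0.4806 0.3044 0.2413] F [ 4.5  2.3 -0.9] w 0.0132 gf 44.7
```

View pics/s1.png

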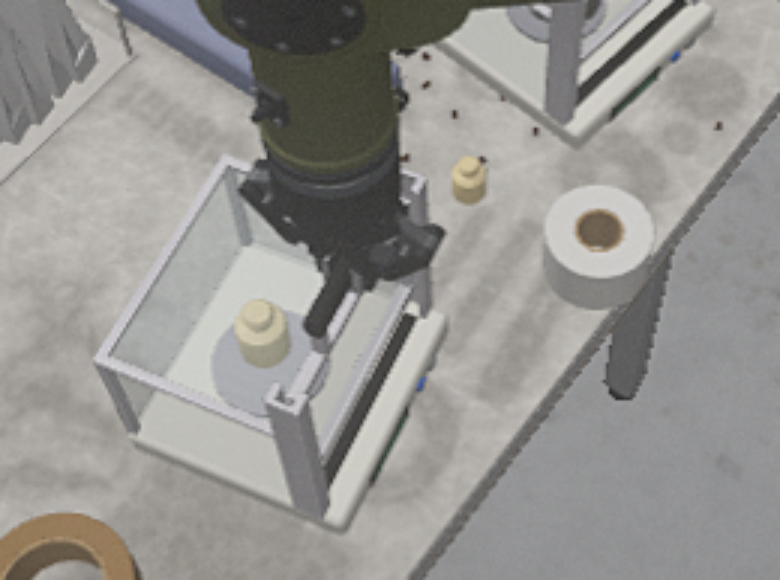

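The crop shows the bar (330,295) held between the fingers. I'll push down in steps until the stop shows in the force reading.

Run:
```python
from h import *
p=manip.read_state()['position'].copy(); z=p[2]
c=(.4798,.3042)
manip.move_l([*c,z-.038],.06); st()
zz=z-.038
while zz>z-.062:
    zz-=.003; manip.move_l([*c,zz],.03); s=st()
    if s['ft_force'][2]>15: break
```

```text
5.83 [0.4806 0.3043 0.2025] F [ 6.1  2.1 -1.1] w 0.0135 gf 44.7
 6.08 [0.4806 0.3044 0.1998] F [6.4 2.1 0.3] w 0.0133 gf 45.0
 6.33 [0.4806 0.3043 0.1969] F [ 6.8  1.8 -0.1] w 0.0135 gf 45.0
 6.58 [0.4806 0.3044 0.1938] F [6.3 2.4 1.6] w 0.0137 gf 45.0
 6.83 [0.4806 0.3044 0.192 ] F [4.3 1.1 6.3] w 0.0129 gf 45.8
 7.08 [0.4807 0.3044 0.1919] F [-0.1 -2.6 19.2] w 0.0134 gf 47.7
```

Stop reached at TCP z 0.192, so the sash is shut. Releasing and going to the jar sash.

Run:
```python
from h import *
manip.open_gripper(); manip.move_l([.4806,.3044,.4],.15); st('up')
p,d=manip.capture("top"); bars("top",p,d)
cv2.imwrite("pics/t2.png",cv2.resize(p[130:260,120:420],None,fx=2.6,fy=2.6))
c=(.501,-.083)
manip.move_pose([*c,.41],R(-7,1)); st('above')
manip.move_l([*c,.249],.12); st('down')
p,d=manip.capture("side"); bars("side",p,d)
manip.grasp(60); st('grasp')
```

```text
up 9.33 [0.4803 0.3043 0.399 ] F [ 0.   0.3 -0.8] w 0.0851 gf 0.0
top weight 177 176 ztop 0.2209 mean [0.479  0.3042 0.2189] rect [0.4787 0.3047 0.0112 0.0954] yaw 12.36
top jar 233 233 ztop 0.2768 mean [ 0.501  -0.0836  0.2748] rect [ 0.5018 -0.0847  0.0939  0.0139] yaw -7.24
above 10.82 [ 0.5015 -0.0806  0.4097] F [ 0.5  0.8 -0.4] w 0.0852 gf 0.0
down 12.32 [ 0.5015 -0.0831  0.2497] F [0.2 0.6 0.6] w 0.0856 gf 0.0
side weight 44 44 ztop 0.2183 mean [0.4767 0.3066 0.2148] rect [0.4785 0.3086 0.0131 0.0993] yaw 12.39
side jar 650 216 ztop 0.3326 mean [ 0.4751 -0.0686  0.3298] rect [ 0.4853 -0.0747  0.0322  0.1116] yaw 87.09
grasp 13.02 [ 0.5025 -0.0832  0.2494] F [ 5.  -1.4 -0.8] w 0.0128 gf 61.1
```

View pics/t2.png

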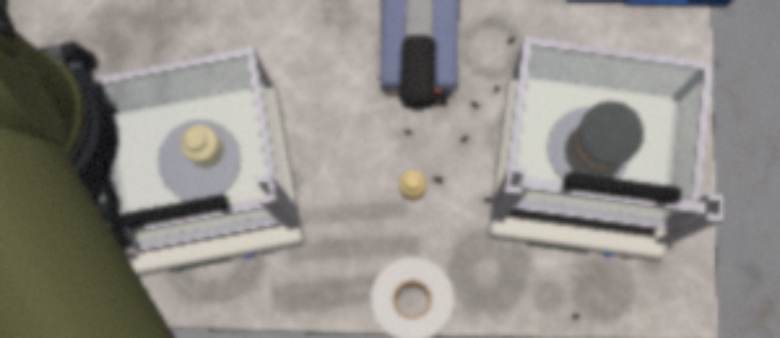

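The weight's bar (175,211) is down and its top dropped 49 mm, to the shut height; the jar's bar at (622,187) is unmoved. It is now gripped, so I'll raise it to the stop.

Run:
```python
from h import *
z=manip.read_state()['position'][2]; c=(.502,-.0832)
manip.move_l([*c,z+.034],.06); st()
zz=z+.034
while zz<z+.056:
    zz+=.003; manip.move_l([*c,zz],.03); s=st()
    if s['ft_force'][2]<-22: break
manip.open_gripper(); manip.move_l([*c,.42],.15); st('up')
manip.move_pose([.5,.11,.45],R(0,1)); st('clear')
p,d=manip.capture("side"); bars("side",p,d); cv2.imwrite("pics/s3.png",p)
p,d=manip.capture("top"); bars("top",p,d)
```

```text
13.74 [ 0.5025 -0.0832  0.2834] F [ 4.6 -0.2 -2.5] w 0.0126 gf 60.8
 13.99 [ 0.5025 -0.0832  0.2863] F [ 5.1 -1.6 -3.9] w 0.0127 gf 60.7
 14.24 [ 0.5025 -0.0832  0.2893] F [ 5.1 -0.4 -3.9] w 0.0132 gf 60.7
 14.49 [ 0.5025 -0.0832  0.2922] F [ 5.2 -0.1 -4.1] w 0.0127 gf 60.7
 14.74 [ 0.5024 -0.0832  0.2936] F [  8.3  -1.4 -13.4] w 0.0129 gf 64.9
 14.99 [ 0.5023 -0.0832  0.2937] F [ 13.6  -2.1 -26.3] w 0.0128 gf 62.9
up 16.65 [ 0.5017 -0.0831  0.4191] F [ 0.4 -0.1  0.4] w 0.0853 gf 0.0
clear 17.45 [0.5002 0.1082 0.4496] F [ 0.4 -0.3 -0.5] w 0.0857 gf 0.0
side weight 44 41 ztop 0.219 mean [0.4761 0.3092 0.2153] rect [0.4783 0.3089 0.0135 0.0971] yaw 12.47
side jar 286 234 ztop 0.3189 mean [ 0.4997 -0.0752  0.3154] rect [ 0.5004 -0.0817  0.0983  0.0144] yaw -7.13
top weight 171 171 ztop 0.2211 mean [0.4792 0.3032 0.2189] rect [0.4787 0.3045 0.0111 0.0952] yaw 12.33
top jar 252 252 ztop 0.3212 mean [ 0.5011 -0.0827  0.319 ] rect [ 0.5019 -0.0843  0.0944  0.0139] yaw -7.34
```

View pics/s3.png

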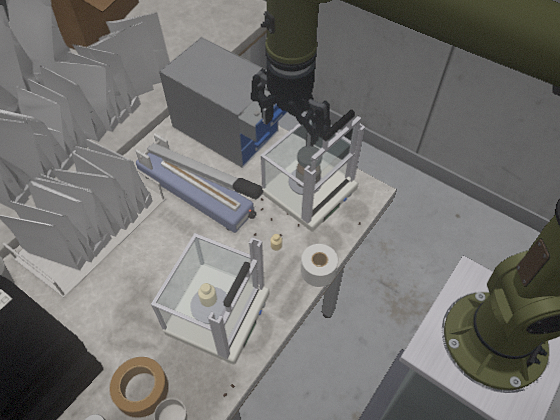

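The weight's bar (237,284) is down and the jar's bar (338,127) is up, with tops 100 mm apart in height, which is the full stroke. The gripper is clear.

```bash
python3 -c "
from bench import manip
print(manip.sign_off())"
```

```text
the job is handed in; nothing more can be done
None
```

I shut the weight's sash first, then raised the jar's sash to its upper stop, let go of both and handed the job in with the gripper clear at about 17.5 s; the hand-in gave no verdict.

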